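# Feel for the release notch and eject the sample tray

### The arm

A 6-joint arm with a two-finger parallel gripper is mounted at the origin on a cart in front of the work surface, level with it; the furniture and walls round the work are solid. World frame = base frame: x ahead of the robot, y to its left, z up, the work surface at z = 0. Lengths are in m, angles in rad, forces in N, time in s.
With the tool pointing down it reaches from about 0.35 to 0.85 m from the base axis. Payload 8.1 kg.
Tool frame: the origin (TCP) lies at the very end of the fingers, on their centre line; the grasp point (between the pads) lies 19 mm behind it; x points along the fingers, y is the direction in which the jaws open and shut, and the axes are right-handed (so a half turn about x gives the same grasp; the last joint's range is limited). The gripper opens to 93 mm and grips with 3 to 60 N. Pads are 15 mm wide; open, the fingers measure 128 mm over their backs; the gripper's body (75 mm by 188 mm) begins 65 mm behind the grasp point.
Start: joints at [-1.326, 0.13, 1.488, -0, 1.523, -0.085], TCP at [0.194, -0.568, 0.219] pointing down, gripper open.
Joint ranges: [-2.96, 2.96], [-0.89, 2.26], [0.02, 2.5], [-1.34, 4.48], [0, 2.73], [-2.66, 2.66]. Speed limits (rad/s): [2.39, 2.39, 2.79, 3.14, 3.14, 3.14].

### API

Orientations are given as a rotation vector (axis times angle).
In Python, from plant import * gives the robot as it stands. The module is installed in compiled form; this text tells all that it offers.
- The arm moves only by the tool apply_moves, never from a script. Its argument "series" is a list of rows, each an object with "jaw": the gripper's target within -1 to 1 (shut at 1, half-way at 0, fully open at -1); "linear": the shift along the tool's x, y, z normalised to -1 to 1, where 1 is 0.6 m, a list of three; "roll": the turn about the tool's x normalised to -1 to 1, where 1 is 30 degrees. A call has 1 to 20 rows; each row is the pose to reach, as a shift and turn from the pose measured when the call began, along the tool's axes at that moment; what a row does not reach only later rows make up. A row lasts 1/8 s, in which the tool goes at most 62.5 mm and 10.7 degrees, less where a joint would pass 70% of its speed; a pose out of reach is approached as far as the arm can. A call with a number of a shift or a turn outside -1 to 1 is refused whole. A call with a gripper value outside its range is refused whole. The fingers move at their own pace and stop on an object; "force" is the grip in N (left out, the last holds). Time passes only in rows, so rows that repeat a pose let the fingers close. It gives the time, the measured TCP pose, the force and the opening at its end, in the units of the state.
- read_state(): the state, without advancing time (a new reading comes with each control period).
- read_camera(name): name is "side" or "top"; returns a dict with "pixels" (420x560x3 uint8, blue, green, red), "intrinsics" (3x3 intrinsics, pixels), "rvec" (rotation vector, rad) and "tvec" (3), from world to camera coordinates, as OpenCV has them. Camera axes: x right, y down, z forward; pixel columns grow to the right and rows downward; lengths in m; the calibration is good to about 2 mm. A picture is of the moment at which its call begins. There is no depth.
- close_job(): hands the job in, once; it reports no verdict.
The state is a dict: "t": time; "q": joint angles; "dq": joint speeds; "joint_torque": joint torques, N m; "tool_pos": TCP position; "orientation": TCP orientation; "force": force on the tool from outside, world axes, zero at the start; "wrist_torque": the same for the moment, N m; "opening": finger opening in m.
Only numpy, scipy, OpenCV 4.12 (cv2) and the standard library are available. Lean on these libraries where they do the work, as an engineer would, in place of code of your own. Each camera call takes 0.05 s, during which the arm holds its last target. There are 200 camera calls.

### The job

The sample case on the bench has a release notch hidden somewhere along its rear edge, the side away from you: feel along that edge with a fingertip until you find the notch, then press the key inside it fully home so that the tray slides out at the front, and take your hand away. Do not touch the tray or its blue front, and leave the bottles, the vial and the tin standing where they are.

Things in the scene. Friction and masses are not known exactly. Their poses are not given: they have to be found in the camera images.
- sample_case: Low grey sample case, bolted to the bench: 112 mm deep (x), 236 wide (y), 38 tall, with flat steel ears (8 mm high at the bolts) to y = +-0.145. Origin: centre of its underside. +x points to its rear edge, away from the robot, +y to its left end, z up. The cover is 38 mm tall up to x = +0.030, the plastic rear edge behind it, up to x = +0.055, 33 mm.
- edge_left (a point): Left end (y = +0.105 of the case) of the rear edge's row of five 42 mm wide blocks, on the flush rear face (x = +0.055 of the case), 16.5 mm above the bench. A solid end piece 13 mm wide, flush too, follows beyond it. Four of the blocks are solid and flush.
- edge_right (a point): Right end (y = -0.105) of the same row, likewise on the rear face and followed by a flush 13 mm end piece. One of the five blocks (at y = -0.084, -0.042, 0, 0.042 or 0.084; which one changes and is not reported) is the notch: 42 mm wide, 5 mm deep, open to the rear and the top over the full height, same grey. Its whole bottom is the eject key's flat face.
- eject_key (a joint): Eject key in the notch, m: 0 = out (5 mm below the flush edge), 0.008 = fully pressed in, towards the front of the case (own -x). It needs about 7 N, and stays where it is pushed; it has no return spring.
- tray (a joint): Tray in the front of the case, m: 0 = shut, 0.024 = ejected by 24 mm towards the robot (own -x of the case). It is geared to the eject key: it moves 3 mm for every mm of key travel.
- tray_front (a point): Blue front panel of the tray, 206 x 28 mm, on the side of the case facing the robot. The point is the middle of its outer face. Not to be touched.
- bottle_still: Clear sample bottle with a white cap, 48 mm across, 104 mm tall, behind the case; a loose bystander, standing upright on the bench. Origin: centre of its underside.
- tin: Round blue tin, 70 mm across, 34 mm tall, behind the case; a loose bystander, standing upright on the bench. Origin: centre of its underside.
- brown_bottle: Small brown glass bottle, 32 mm across, 53 mm tall, beyond the case's left end; a loose bystander, standing upright on the bench. Origin: centre of its underside.
- vial: Clear glass vial, 24 mm across, 59 mm tall, beyond the case's right end; a loose bystander, standing upright on the bench. Origin: centre of its underside.
Mind the look-alikes: they are no part of the job. What is shaped like the part that bears eject_key but green or yellow is not meant.

How it is judged:
By the outcome, as a careful person would: the job done as asked, in the order asked, and still so for the second after the job is handed in, with the robot touching nothing.
It also fails if it takes over 64 s, if anything falls off the work surface, if the arm or the gripper's body presses on something with over 40 N, if the wrist force passes 120 N, or if a joint passes its speed limit or range.

## Working session

There is one attempt and no reset: what is moved stays moved. The work goes in short steps, Python scripts to look and compute and a tool call to move; the robot and the scene stay as the last step left them, time stands still between calls to the robot, and variables do not carry over. Pictures are saved under pics/ and viewed, about 8 in all and at most 12, crops included, and the job is handed in when it is done.

Besides the shell and the picture viewer there is one more tool, called after "Emit:" as a command line: name --argument value ..., lists and objects as JSON in quotes. apply_moves: Moves the arm, as the interface text tells. Its arguments: {"type":"object","properties":{"series":{"type":"array"},"force":{"type":"number"}},"required":["series"]}

```bash
mkdir -p pics; cat > h.py <<'E'
from plant import *
import numpy as np, cv2
def cam(n):
    c=read_camera(n); R=cv2.Rodrigues(np.array(c["rvec"],float))[0]
    return c["pixels"],np.array(c["intrinsics"],float),R,np.array(c["tvec"],float).ravel()
def ray(K,R,t,uv,z):
    d=R.T@np.linalg.inv(K)@np.array([uv[0],uv[1],1.]); o=-R.T@t
    return o+d*(z-o[2])/d[2]
def proj(K,R,t,p):
    q=K@(R@np.array(p)+t); return q[:2]/q[2]
E
python3 - <<'E'
from h import *
s=read_state(); print({k:np.round(v,3) for k,v in s.items()})
for n in("top","side"):
    im,K,R,t=cam(n); cv2.imwrite(f"pics/{n}0.png",im); print(n,K.tolist(),(-R.T@t).round(3),R.round(3).tolist())
E
```

```text
{'t': np.float64(0.0), 'q': array([-1.326,  0.131,  1.489, -0.   ,  1.523, -0.085]), 'dq': array([-0.   ,  0.   , -0.   ,  0.001, -0.001, -0.001]), 'joint_torque': array([ 1.0000e-03, -5.5983e+01, -4.9176e+01,  7.7000e-02,  3.5000e-02,
       -0.0000e+00]), 'tool_pos': array([ 0.194, -0.567,  0.218]), 'orientation': array([ 2.043,  0.342, -2.044]), 'force': array([-0.004, -0.311,  1.057]), 'wrist_torque': array([ 0.059, -0.003, -0.029]), 'opening': np.float64(0.093)}
top [[433.2706849825075, 0.0, 278.1135389864938], [0.0, 433.2706849825075, 212.93682842150915], [0.0, 0.0, 1.0]] [ 0.332 -0.269  0.889] [[0.015, -1.0, 0.01], [-0.989, -0.016, -0.148], [0.148, -0.008, -0.989]]
side [[439.09193700418376, 0.0, 276.12921485131153], [0.0, 439.09193700418376, 209.81859422218852], [0.0, 0.0, 1.0]] [ 0.097 -0.794  0.61 ] [[0.825, -0.566, 0.0], [-0.388, -0.565, -0.728], [0.412, 0.6, -0.685]]
```

View pics/top0.png

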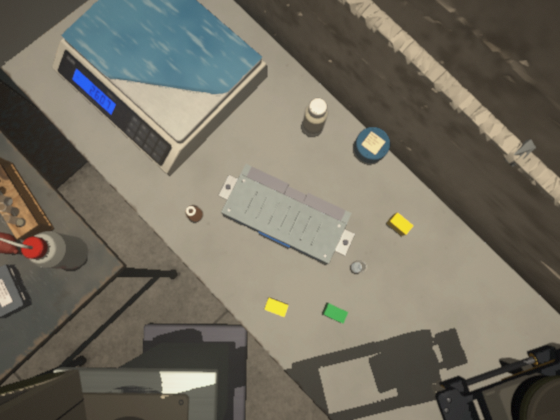

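View pics/side0.png

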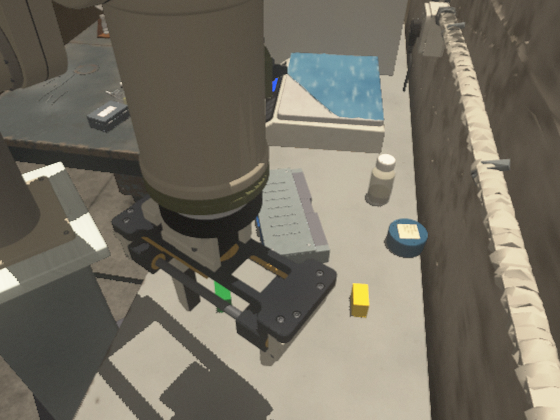

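The top view shows the case at about (285,215). Its rear edge, the mauve-grey strip, runs from (247,172) to (348,217). The bottle is at (316,112), the tin at (372,145), the brown bottle at (194,213) and the vial at (358,267). The look-alikes are yellow blocks at (401,224) and (276,308) and a green block at (335,313); none of them is the grey edge. The side view shows the same edge at (310,210), partly hidden by the arm.

```bash
python3 - <<'E'
from h import *
im,K,R,t=cam("top")
c=cv2.resize(im[155:275,210:370],None,fx=5,fy=5,interpolation=cv2.INTER_CUBIC); cv2.imwrite("pics/crop1.png",c)
hsv=cv2.cvtColor(im,cv2.COLOR_BGR2HSV)
# ears: bright, low saturation plates; print candidates
for nm,uv,z in [("earL",(228,188),.008),("earR",(345,242),.008),("botcap",(317,106),.104),("tin",(373,144),.034),("brown",(194,211),.053),("vial",(358,267),.059),("yel",(401,224),.02)]:
    print(nm,ray(K,R,t,uv,z).round(3))
E
```

```text
earL [ 0.515 -0.172  0.008]
earR [ 0.407 -0.414  0.008]
botcap [ 0.657 -0.347  0.104]
tin [ 0.607 -0.469  0.034]
brown [ 0.459 -0.112  0.053]
vial [ 0.355 -0.43   0.059]
yel [ 0.444 -0.526  0.02 ]
```

View pics/crop1.png

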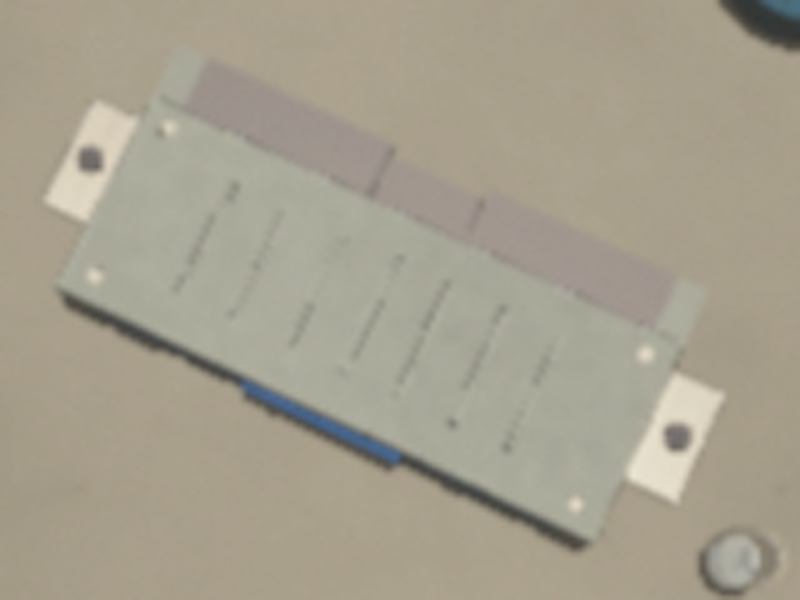

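The crop shows the rear edge with a set-back middle section between (390,150) and (480,205), which suggests the block at y = 0. I'll confirm that by touch. Next I'll fit the case pose and work out the tool axes.

```bash
cat >> h.py <<'E'
def case():
    import json; return map(np.array,json.load(open("case.json")))
def wc(p):  # case -> world xy
    o,x,y=case(); return o+x*p[0]+y*p[1]
def cw(p):
    o,x,y=case(); d=np.array(p)[:2]-o; return np.array([d@x,d@y])
def tool():
    s=read_state(); return s,cv2.Rodrigues(np.array(s["orientation"],float))[0]
def status():
    s,T=tool(); print("t",round(float(s["t"]),2),"tcp",np.round(s["tool_pos"],4),"case",cw(s["tool_pos"]).round(4),"F",np.round(s["force"],1),"Fcx",round(float(np.array(s["force"])[:2]@list(case())[1]),1),"open",round(float(s["opening"]),3)); return s,T
def go(p,z,ang=None):  # linear numbers for case xy + z
    s,T=tool(); d=np.r_[wc(p),z]-s["tool_pos"]; print("go",p,z,(T.T@d/0.6).round(4))
E
python3 - <<'E'
from h import *
import json
im,K,R,t=cam("top")
px=lambda c:(210+c[0]/5-.4,155+c[1]/5-.4)
P=[((90,159),.008,0,.131),((677,437),.008,0,-.131),((185,45),.033,.055,.118),((705,290),.033,.055,-.118),((60,290),.038,-.056,.118),((590,540),.038,-.056,-.118)]
W=np.array([ray(K,R,t,px(c),z)[:2] for c,z,_,_ in P]); C=np.array([[a,b] for *_,a,b in P])
C[:2,1]=np.sign(C[:2,1])*np.linalg.norm(W[0]-W[1])/2
A=C-C.mean(0);B=W-W.mean(0); th=np.arctan2((A[:,0]*B[:,1]-A[:,1]*B[:,0]).sum(),(A*B).sum())
x=np.array([np.cos(th),np.sin(th)]);y=np.array([-x[1],x[0]]); o=W.mean(0)-(x*C.mean(0)[0]+y*C.mean(0)[1])
print("yaw",np.degrees(th),"o",o,"ear half",C[0,1]); print("res mm",((W-(o+np.outer(C[:,0],x)+np.outer(C[:,1],y)))@np.c_[x,y]*1e3).round(1))
json.dump([o.tolist(),x.tolist(),y.tolist()],open("case.json","w"))
for n,uv,z in [("bottle",(317,106),.104),("tin",(373,144),.034),("vial",(358,267),.059)]: print(n,cw(ray(K,R,t,uv,z)).round(3))
s,T=status(); print(T.round(3)); ty=T[:,1]; print("tool y ang",np.degrees(np.arctan2(ty[1],ty[0])))
go((.09,.03),.219)
E
```

```text
yaw -24.647182679698883 o [ 0.46227221 -0.29283361] ear half 0.13363845387958306
res mm [[ 0.2  0.4]
 [ 0.   0.4]
 [ 0.5 -2.4]
 [-0.   1.6]
 [-0.8 -2.6]
 [ 0.1  2.4]]
bottle [0.2   0.032]
tin [ 0.205 -0.1  ]
vial [-0.04  -0.169]
t 0.2 tcp [ 0.1943 -0.5673  0.218 ] case [-0.1291 -0.3613] F [-0.   0.5 -0.3] Fcx -0.2 open 0.093
[[-0.     0.324 -0.946]
 [ 0.001 -0.946 -0.324]
 [-1.    -0.001 -0.   ]]
tool y ang -71.1008792051355
go (0.09, 0.03) 0.219 [-0.0013 -0.221  -0.7139]
```

Emit:
apply_moves --series '[{"jaw": 1, "linear": [0, -0.336, -0.575], "roll": -1}, {"jaw": 1, "linear": [0, -0.336, -0.575], "roll": -1}, {"jaw": 1, "linear": [0, -0.336, -0.575], "roll": -1}, {"jaw": 1, "linear": [0, -0.336, -0.575], "roll": -1}, {"jaw": 1, "linear": [0, -0.336, -0.575], "roll": -1}, {"jaw": 1, "linear": [0, -0.336, -0.575], "roll": -1}, {"jaw": 1, "linear": [0, -0.336, -0.575], "roll": -1}, {"jaw": 1, "linear": [0, -0.336, -0.575], "roll": -1}, {"jaw": 1, "linear": [0, -0.336, -0.575], "roll": -1}, {"jaw": 1, "linear": [0, -0.336, -0.575], "roll": -1}, {"jaw": 1, "linear": [0, -0.336, -0.575], "roll": -1}]' --force 20

```text
t: 1.58
tool_pos: [0.4548, -0.2657, 0.2182]
orientation: [1.717, 0.78, -1.716]
force: [-0.6, 0.0, -0.2]
opening: 0.0002
```

```bash
python3 - <<'E'
from h import *
s,T=status(); ty=T[:,1]; print("ang",np.degrees(np.arctan2(ty[1],ty[0])),s["q"].round(2))
go((.1,-.084),.12)
E
```

```text
t 1.57 tcp [ 0.4548 -0.2657  0.2182] case [-0.0181  0.0215] F [-0.6  0.  -0.2] Fcx -0.6 open 0.0
ang -41.19960438633538 [-0.63 -0.07  1.69  0.    1.52  0.09]
go (0.1, -0.084) 0.12 [0.1634 0.2389 0.1126]
```

Emit:
apply_moves --series '[{"jaw": 1, "linear": [0, 0.239, 0.113], "roll": -0.552}, {"jaw": 1, "linear": [0, 0.239, 0.113], "roll": -0.552}, {"jaw": 1, "linear": [0, 0.239, 0.113], "roll": -0.552}, {"jaw": 1, "linear": [0, 0.239, 0.113], "roll": -0.552}, {"jaw": 1, "linear": [0.163, 0.239, 0.113], "roll": -0.552}, {"jaw": 1, "linear": [0.163, 0.239, 0.113], "roll": -0.552}, {"jaw": 1, "linear": [0.163, 0.239, 0.113], "roll": -0.552}, {"jaw": 1, "linear": [0.163, 0.239, 0.113], "roll": -0.552}]'

```text
t: 2.58
tool_pos: [0.5186, -0.4115, 0.1226]
orientation: [1.519, 0.973, -1.517]
force: [0.2, 0.1, 0.3]
opening: 0.0003
```

```bash
python3 - <<'E'
from h import *
s,T=status(); ty=T[:,1]; print("ang",np.degrees(np.arctan2(ty[1],ty[0])),T.round(3).tolist())
go((.1,-.084),.021)
for n in("top","side"):
    im,K,R,t=cam(n)
    if n=="side":
        u,v=proj(K,R,t,s["tool_pos"]).astype(int); print(u,v)
    cv2.imwrite(f"pics/{n}1.png",im)
a=[cv2.imread(f"pics/{n}1.png") for n in("top","side")]
cv2.imwrite("pics/b1.png",np.hstack([cv2.resize(a[0][80:300,180:450],(400,326)),cv2.resize(a[1],(400,300))[:300] if 0 else cv2.resize(a[1],(400,326))]))
E
```

```text
t 2.58 tcp [ 0.5186 -0.4115  0.1226] case [ 0.1007 -0.0843] F [0.2 0.1 0.3] Fcx 0.1 open 0.0
ang -24.63409840296136 [[0.001, 0.909, -0.417], [-0.001, -0.417, -0.909], [-1.0, 0.002, -0.0]]
go (0.1, -0.084) 0.021 [ 0.1693 -0.0014 -0.0005]
354 195
```

View pics/b1.png

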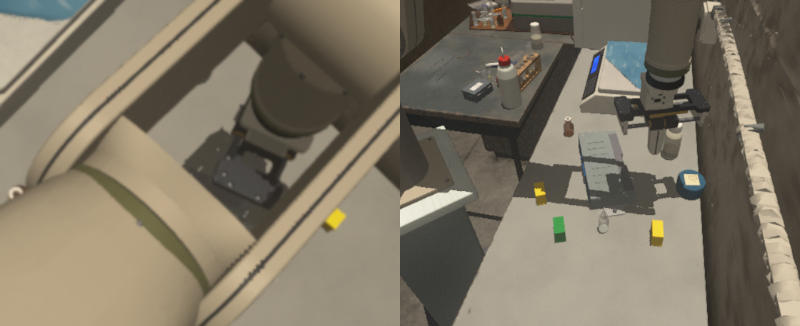

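Picture 4 shows the closed fingers behind the case, standing upright between the edge and the tin at side-view pixel (354,195) in full-image coordinates. Now I'll lower the tool at the right-hand block and approach the edge.

Emit:
apply_moves --series '[{"jaw": 1, "linear": [0.1, 0, 0], "roll": 0}, {"jaw": 1, "linear": [0.168, 0, 0], "roll": 0}, {"jaw": 1, "linear": [0.168, 0, 0], "roll": 0}, {"jaw": 1, "linear": [0.168, -0.02, 0], "roll": 0}, {"jaw": 1, "linear": [0.168, -0.033, 0], "roll": 0}, {"jaw": 1, "linear": [0.168, -0.033, 0], "roll": 0}, {"jaw": 1, "linear": [0.168, -0.033, 0], "roll": 0}]'

```text
t: 3.55
tool_pos: [0.5021, -0.4046, 0.024]
orientation: [1.519, 0.969, -1.515]
force: [-0.3, 0.2, -0.4]
opening: 0.0004
```

```bash
python3 -c "
from h import *
status(); go((.0725,-.084),.021)"
```

```text
t 3.55 tcp [ 0.5021 -0.4046  0.024 ] case [ 0.0828 -0.085 ] F [-0.3  0.2 -0.4] Fcx -0.3 open 0.0
go (0.0725, -0.084) 0.021 [ 0.0049 -0.0172 -0.0017]
```

Emit:
apply_moves --series '[{"jaw": 1, "linear": [0.005, -0.005, -0.0015], "roll": 0}, {"jaw": 1, "linear": [0.005, -0.01, -0.0015], "roll": 0}, {"jaw": 1, "linear": [0.005, -0.01, -0.0015], "roll": 0}]'

```text
t: 3.92
tool_pos: [0.4967, -0.4011, 0.0207]
orientation: [1.519, 0.969, -1.516]
force: [0.9, 0.1, -0.1]
opening: 0.0003
```

Emit:
apply_moves --series '[{"jaw": 1, "linear": [0, -0.0025, 0], "roll": 0}, {"jaw": 1, "linear": [0, -0.0035, 0], "roll": 0}, {"jaw": 1, "linear": [0, -0.0035, 0], "roll": 0}]'

```text
t: 4.3
tool_pos: [0.4948, -0.4002, 0.0206]
orientation: [1.519, 0.969, -1.516]
force: [-0.5, 0.0, 1.0]
opening: 0.0003
```

```bash
python3 -c "
from h import *
status()"
```

```text
t 4.3 tcp [ 0.4948 -0.4002  0.0206] case [ 0.0743 -0.084 ] F [-0.5  0.   1. ] Fcx -0.4 open 0.0
```

Emit:
apply_moves --series '[{"jaw": 1, "linear": [0, -0.0015, 0], "roll": 0}, {"jaw": 1, "linear": [0, -0.0025, 0], "roll": 0}, {"jaw": 1, "linear": [0, -0.0025, 0], "roll": 0}]'

```text
t: 4.68
tool_pos: [0.4934, -0.3995, 0.0206]
orientation: [1.519, 0.969, -1.516]
force: [0.1, 1.2, -0.5]
opening: 0.0004
```

Emit:
apply_moves --series '[{"jaw": 1, "linear": [0, -0.0015, 0], "roll": 0}, {"jaw": 1, "linear": [0, -0.0025, 0], "roll": 0}, {"jaw": 1, "linear": [0, -0.0025, 0], "roll": 0}]'

```text
t: 5.05
tool_pos: [0.4923, -0.399, 0.0207]
orientation: [1.519, 0.969, -1.515]
force: [2.4, -1.1, -1.6]
opening: 0.0005
```

```bash
python3 -c "
from h import *
status()"
```

```text
t 5.05 tcp [ 0.4923 -0.399   0.0207] case [ 0.0716 -0.084 ] F [ 2.4 -1.1 -1.6] Fcx 2.6 open 0.0
```

Emit:
apply_moves --series '[{"jaw": 1, "linear": [0, -0.0012, 0], "roll": 0}, {"jaw": 1, "linear": [0, -0.0012, 0], "roll": 0}]'

```text
t: 5.3
tool_pos: [0.4922, -0.399, 0.0207]
orientation: [1.519, 0.967, -1.514]
force: [4.6, -1.5, -4.0]
opening: 0.0002
```

Emit:
apply_moves --series '[{"jaw": 1, "linear": [0, -0.0005, -0.018], "roll": 0}, {"jaw": 1, "linear": [0, -0.0005, -0.035], "roll": 0}, {"jaw": 1, "linear": [0, -0.0005, -0.053], "roll": 0}, {"jaw": 1, "linear": [0, -0.0005, -0.07], "roll": 0}, {"jaw": 1, "linear": [0, -0.0005, -0.07], "roll": 0}]'

```text
t: 5.92
tool_pos: [0.5104, -0.3594, 0.0209]
orientation: [1.52, 0.968, -1.513]
force: [4.9, 1.3, 1.3]
opening: 0.001
```

```bash
python3 -c "
from h import *
status()"
```

```text
t 5.92 tcp [ 0.5104 -0.3594  0.0209] case [ 0.0715 -0.0404] F [4.9 1.3 1.3] Fcx 3.9 open 0.001
```

Both y = -0.084 and y = -0.042 feel flush and solid, with contact at x = 0.0715. I'll keep sliding to the middle block.

Emit:
apply_moves --series '[{"jaw": 1, "linear": [0, -0.001, -0.018], "roll": 0}, {"jaw": 1, "linear": [0, -0.001, -0.035], "roll": 0}, {"jaw": 1, "linear": [0, -0.001, -0.053], "roll": 0}, {"jaw": 1, "linear": [0, -0.001, -0.068], "roll": 0}, {"jaw": 1, "linear": [0, -0.001, -0.068], "roll": 0}]'

```text
t: 6.55
tool_pos: [0.5264, -0.3208, 0.0202]
orientation: [1.519, 0.971, -1.513]
force: [-0.2, -0.3, 0.2]
opening: -0.0001
```

Emit:
apply_moves --series '[{"jaw": 1, "linear": [0, -0.002, 0], "roll": 0}, {"jaw": 1, "linear": [0, -0.004, 0], "roll": 0}, {"jaw": 1, "linear": [0, -0.004, 0], "roll": 0}]'

```text
t: 6.92
tool_pos: [0.524, -0.3199, 0.0202]
orientation: [1.519, 0.97, -1.513]
force: [-0.0, 0.2, 0.5]
opening: 0.0003
```

```bash
python3 -c "
from h import *
status()"
```

```text
t 6.92 tcp [ 0.524  -0.3199  0.0202] case [0.0674 0.0011] F [-0.   0.2  0.5] Fcx -0.1 open 0.0
```

There is no force 4 mm below the flush face at y = 0, so this is the notch. Now I'll press the key.

Emit:
apply_moves --series '[{"jaw": 1, "linear": [0, -0.002, 0], "roll": 0}, {"jaw": 1, "linear": [0, -0.004, 0], "roll": 0}, {"jaw": 1, "linear": [0, -0.006, 0], "roll": 0}, {"jaw": 1, "linear": [0, -0.008, 0], "roll": 0}, {"jaw": 1, "linear": [0, -0.008, 0], "roll": 0}]'

```text
t: 7.55
tool_pos: [0.5207, -0.3186, 0.0206]
orientation: [1.52, 0.968, -1.512]
force: [6.1, -2.1, -2.9]
opening: 0.0003
```

Emit:
apply_moves --series '[{"jaw": 1, "linear": [0, -0.002, 0], "roll": 0}, {"jaw": 1, "linear": [0, -0.004, 0], "roll": 0}, {"jaw": 1, "linear": [0, -0.006, 0], "roll": 0}, {"jaw": 1, "linear": [0, -0.008, 0], "roll": 0}, {"jaw": 1, "linear": [0, -0.008, 0], "roll": 0}]'

```text
t: 8.18
tool_pos: [0.5174, -0.3171, 0.0208]
orientation: [1.521, 0.965, -1.51]
force: [5.6, -2.4, -4.2]
opening: 0.0005
```

```bash
python3 -c "
from h import *
status()"
```

```text
t 8.18 tcp [ 0.5174 -0.3171  0.0208] case [0.0602 0.0009] F [ 5.6 -2.4 -4.2] Fcx 6.1 open 0.0
```

Emit:
apply_moves --series '[{"jaw": 1, "linear": [0, -0.002, 0], "roll": 0}, {"jaw": 1, "linear": [0, -0.004, 0], "roll": 0}, {"jaw": 1, "linear": [0, -0.005, 0], "roll": 0}, {"jaw": 1, "linear": [0, -0.005, 0], "roll": 0}]'

```text
t: 8.68
tool_pos: [0.5158, -0.3164, 0.0211]
orientation: [1.521, 0.963, -1.508]
force: [6.2, -2.1, -4.9]
opening: 0.0004
```

Emit:
apply_moves --series '[{"jaw": 1, "linear": [0, -0.002, 0], "roll": 0}, {"jaw": 1, "linear": [0, -0.004, 0], "roll": 0}, {"jaw": 1, "linear": [0, -0.004, 0], "roll": 0}]'

```text
t: 9.05
tool_pos: [0.5156, -0.3164, 0.0215]
orientation: [1.523, 0.958, -1.505]
force: [11.0, -3.7, -8.2]
opening: 0.0006
```

```bash
python3 -c "
from h import *
status()"
```

```text
t 9.05 tcp [ 0.5156 -0.3164  0.0215] case [0.0583 0.0009] F [11.  -3.7 -8.2] Fcx 11.5 open 0.001
```

Emit:
apply_moves --series '[{"jaw": 1, "linear": [0, -0.003, 0], "roll": 0}, {"jaw": 1, "linear": [0, -0.005, 0], "roll": 0}, {"jaw": 1, "linear": [0, -0.005, 0], "roll": 0}]'

```text
t: 9.43
tool_pos: [0.5156, -0.3164, 0.0222]
orientation: [1.524, 0.952, -1.5]
force: [11.9, -5.0, -9.4]
opening: 0.0004
```

```bash
python3 - <<'E'
from h import *
status()
im,K,R,t=cam("side"); cv2.imwrite("pics/s2.png",cv2.resize(im[130:330,220:420],(600,600),interpolation=cv2.INTER_CUBIC))
go((.085,.0),.021)
E
```

```text
t 9.43 tcp [ 0.5156 -0.3164  0.0222] case [0.0582 0.0008] F [11.9 -5.  -9.4] Fcx 12.9 open 0.0
go (0.085, 0.0) 0.021 [0.0032 0.0445 0.0014]
```

View pics/s2.png

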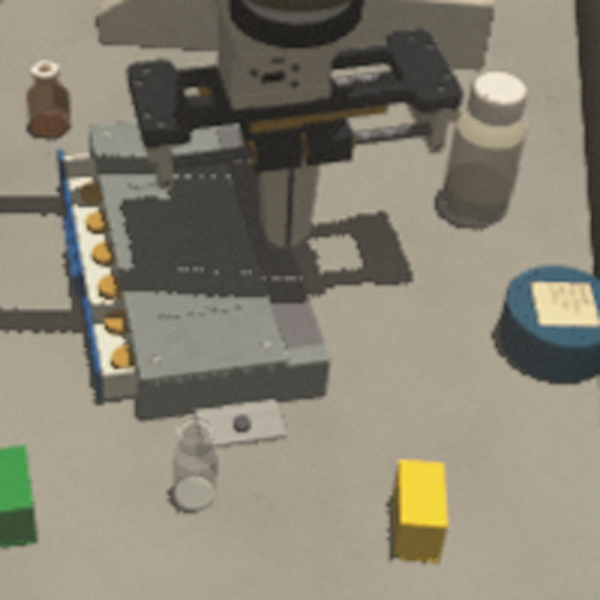

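Picture 5 shows the tray out at the front, with its blue panel at (80,280) and the contents visible; the bystanders are still standing. The key has stopped at 8.3 mm of travel and no longer moves under a rising force, so I'll back off a little and lift straight up.

Emit:
apply_moves --series '[{"jaw": 1, "linear": [0, 0.006, 0], "roll": 0}, {"jaw": 1, "linear": [0, 0.013, 0], "roll": 0}, {"jaw": 1, "linear": [0, 0.013, 0], "roll": 0}, {"jaw": 1, "linear": [-0.05, 0.013, 0], "roll": 0}, {"jaw": 1, "linear": [-0.12, 0.013, 0], "roll": 0}, {"jaw": 1, "linear": [-0.2, 0.013, 0], "roll": 0}, {"jaw": 1, "linear": [-0.3, 0.013, 0], "roll": 0}, {"jaw": 1, "linear": [-0.34, 0.013, 0], "roll": 0}, {"jaw": 1, "linear": [-0.34, -0.1, 0.5], "roll": 0}, {"jaw": 1, "linear": [-0.34, -0.1, 0.5], "roll": 0}, {"jaw": 1, "linear": [-0.34, -0.1, 0.5], "roll": 0}, {"jaw": 1, "linear": [-0.34, -0.1, 0.5], "roll": 0}, {"jaw": 1, "linear": [-0.34, -0.1, 0.5], "roll": 0}, {"jaw": 1, "linear": [-0.34, -0.1, 0.5], "roll": 0}, {"jaw": 1, "linear": [-0.34, -0.1, 0.5], "roll": 0}, {"jaw": 1, "linear": [-0.34, -0.1, 0.5], "roll": 0}]'

```text
t: 11.48
tool_pos: [0.3326, -0.561, 0.2249]
orientation: [1.523, 0.953, -1.499]
force: [-0.4, 0.9, -1.7]
opening: 0.0006
```

```bash
python3 - <<'E'
from h import *
status()
im,K,R,t=cam("top"); cv2.imwrite("pics/t3.png",cv2.resize(im[80:300,170:440],(800,652)[:2] if 0 else (736,600),interpolation=cv2.INTER_CUBIC))
for p,z in [((-.056-.024,0),.02),((-.06,0),.02)]: print(proj(K,R,t,np.r_[wc(p),z]))
E
```

```text
t 11.47 tcp [ 0.3326 -0.561   0.2249] case [-0.006  -0.2978] F [-0.4  0.9 -1.7] Fcx -0.8 open 0.001
[269.06993122 248.85592389]
[273.38193215 239.86626862]
```

View pics/t3.png

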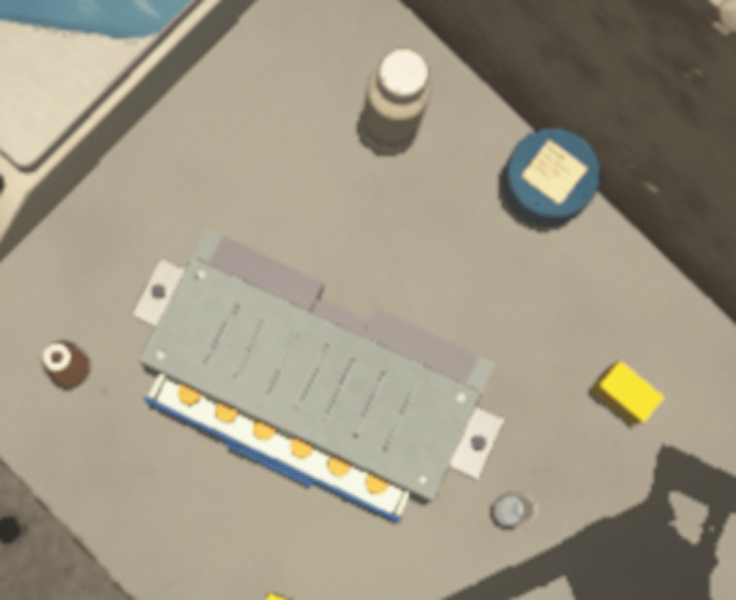

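Picture 6 shows the tray out at the front, with its panel running from (150,402) to (400,518). The key is set deep at (345,313), and the bottle, tin, brown bottle and vial are upright. One last measurement before handing in.

```bash
python3 - <<'E'
from h import *
im,K,R,t=cam("top"); hsv=cv2.cvtColor(im,cv2.COLOR_BGR2HSV)
m=cv2.inRange(hsv,(100,120,40),(125,255,255)); m[:205]=0; m[280:]=0; m[:,:215]=0; m[:,340:]=0
v,u=np.nonzero(m)
for z in(.005,.033):
    C=np.array([cw(ray(K,R,t,(a,b),z)) for a,b in zip(u,v)]); C=C[abs(C[:,1])<.095]; print(z,len(C),np.percentile(C[:,0],[2,15,50,85,98]).round(4))
o=cv2.imread("pics/top0.png"); d=cv2.absdiff(o,im).max(2)
for n,(a,b) in dict(bottle=(317,110),tin=(373,144),brown=(194,213),vial=(358,267)).items(): print(n,(d[b-14:b+14,a-14:a+14]>40).sum())
status()
E
```

```text
0.005 43 [-0.0818 -0.0813 -0.0801 -0.0792 -0.0788]
0.033 43 [-0.0833 -0.0828 -0.0817 -0.0807 -0.0803]
bottle 0
tin 0
brown 0
vial 0
t 11.57 tcp [ 0.3327 -0.561   0.225 ] case [-0.0059 -0.2978] F [ 0.3 -1.2 -0.5] Fcx 0.8 open 0.0
```

```bash
python3 - <<'E'
from h import *
_,K,R,t=cam("top"); now=_
for im in(cv2.imread("pics/top0.png"),now):
    hsv=cv2.cvtColor(im,cv2.COLOR_BGR2HSV); m=cv2.inRange(hsv,(100,110,30),(128,255,255)); m[:205]=0; m[280:]=0; m[:,:215]=0; m[:,340:]=0
    v,u=np.nonzero(m); C=np.array([cw(ray(K,R,t,q,.02)) for q in zip(u,v)]); C=C[abs(C[:,1])<.025]; print(len(C),C[:,0].min().round(4),np.percentile(C[:,0],[5,50]).round(4))
E
```

```text
26 -0.059 [-0.0589 -0.058 ]
56 -0.0832 [-0.083 -0.081]
```

The front edge moved 24.2 mm, from -0.0590 to -0.0832, against a full travel of 24 mm. I'm handing the job in.

```bash
python3 -c "
from h import *
print(close_job())"
```

```text
the job is handed in; nothing more can be done
None
```

The key is pressed fully home and the tray has slid out at the front. The job was handed in at about 12 s, with the hand clear of everything; no verdict was reported.

- **Finding the notch:** I slid the closed fingertip along the rear edge from the right. The blocks at y = -0.084 and -0.042 felt flush and solid. At y = 0 the finger met nothing 4 mm below the flush face, which matched the set-back seen in the camera image.
- **Pressing the key:** It moved about 8.3 mm by my estimate, at roughly 6 N, then stopped while the force rose to about 13 N, so it is at its end stop. The estimate is slightly over the 8 mm stroke, within my measuring error.
- **Last checks:** The top camera shows the tray's front moved 24.2 mm, against 24 mm for full travel. The bottles, vial and tin show no change between the first and last pictures, and the force on the tool is down to noise. None of these checks failed or disagreed.

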